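# Unlock the packing jig's eccentric cam and push its slide home against the praline box

## Robot

A 6-joint arm with a two-finger parallel gripper is mounted at the origin on the work surface. World frame = base frame: x ahead of the robot, y to its left, z up, the work surface at z = 0. Lengths are in m, angles in degrees, forces in N, time in s.
With the tool pointing down it reaches from about 0.25 to 0.725 m from the base axis. Payload 9.7 kg.
Tool frame: the origin (TCP) lies at the very end of the fingers, on their centre line; the grasp point (between the pads) lies grasp_offset behind it (grasp_offset is the distance from the TCP to the grasp point, in m); z points along the fingers, y is the line along which they close (so a half turn about z gives the same grasp; the last joint's range is limited). The gripper opens to 85 mm and grips with 20 to 120 N. Pads are 22 mm wide; open, the fingers measure 114 mm over their backs; the gripper's body (76 mm by 85 mm) begins 54 mm behind the grasp point. The pads swing forward as they close: fully open they stand 13 mm farther back than shut.
Start: joints at [75.287, 4.979, 10.078, 95.1, 0, 90], TCP at [0.14, 0.532, 0.231] pointing down, gripper open.
Joint ranges: [-179.16, 179.16], [-48.56, 103.87], [-65.8, 70.77], [-126.05, 130.52], [-82.76, 87.17], [-180, 180]. Speed limits (degrees/s): [127.2, 127.2, 147.25, 180, 180, 180].

## Interface

Orientations are given as [roll, pitch, yaw] about the fixed x, y, z axes, in that order (R = Rz(yaw) Ry(pitch) Rx(roll)).
In Python, from workcell import get_obs, camera, calibration, job_done, recognise, cut_out, mark_of, grasp_offset gives the robot as it stands.
- The arm moves only by the tool servo_tool, never from a script. Its argument "moves" is a list of rows, each a list of 3 entries, a list of its own where there are three numbers: the turn, a rotation vector about the tool's x, y, z in degrees, then the shift along the tool's x, y, z in m, then the opening in per cent of the stroke, from 0 (shut) to 100 (fully open). In form: [[[ax, ay, az], [x, y, z], claw], ...]. A call has 1 to 12 rows; each row shifts and turns the commanded pose from where the row before left it, along the tool's axes as they then stand; what a row does not reach is not made up. A row lasts 1/10 s, in which the tool goes at most 50 mm and 8.59 degrees, less where a joint would pass 70% of its speed; a pose out of reach is approached as far as the arm can. A call is refused whole if a number of a shift passes 0.05 or a number of a turn 8.59, either way. A call with a gripper value outside its range is refused whole. The fingers move at their own pace and stop on an object; "force" is the grip in N (left out, the last holds). Time passes only in rows, so rows that do not move let the fingers close. It gives the time, the measured TCP pose, the force, the opening and the grip force at its end, in the units of the state.
- get_obs(): the state, without advancing time (a new reading comes with each control period).
- camera(name): name is "scene" or "top" or "wrist"; returns (picture, depth): 480x640x3 uint8, red, green, blue; 480x640 float32, m along the optical axis (not along the pixel's ray), 0 where there is no reading.
- calibration(name): a dict with "camera_matrix" (3x3 intrinsics, pixels), "R" (3x3) and "t" (3): a world point X has camera coordinates R X + t. Camera axes: x right, y down, z forward; pixel columns grow to the right and rows downward; lengths in m; the calibration is good to about 2 mm. A picture is of the moment at which its call begins: read the wrist's pose just before it. calibration takes no time and is no camera call; for the wrist camera it gives the pose at the moment of the call.
- job_done(): hands the job in; it is judged then, once.
Trained networks look in the newest picture that a camera, given by its name, has taken for a name from the list of things; names that differ only in an ending like _2 or _b are one class to them, and where a whole thing is asked for, a point or a joint stands for the part that bears it (a point fixed in the world has none). Each returns a list of dicts, best first, with "score" (0 to 1); they miss things now and then, are a little off and sometimes report something else, mostly with a low value. They report only what shows in the picture. A call takes as long as a camera call.
- recognise(name, camera): "xyz" ([x, y, z] in m, in the coordinates of the camera as it stood for that picture, good to about 4 mm: the middle of the surface that is visible of it).
- cut_out(name, camera): "mask" (480x640 bool, what is visible of it).
- mark_of(name, camera): "xyz" ([x, y, z] in m, in the coordinates of the camera as it stood for that picture, good to about 4 mm: a listed point, or the origin of a listed thing).
The state is a dict: "time": time; "q": joint angles; "qd": joint speeds; "joint_efforts": joint torques, N m; "ee_pos": TCP position; "tcp_rot": TCP orientation; "wrist_force": force on the tool from outside, world axes, zero at the start; "torque": the same for the moment, N m; "opening": finger opening in m; "grasp_force": force on a finger pad.
Only numpy, scipy, OpenCV 4.12 (cv2) and the standard library are available. Lean on these libraries where they do the work, as an engineer would, in place of code of your own. Each camera call takes 0.05 s, during which the arm holds its last target. There are 200 camera calls.

## Task

Get the open praline box clamped square in the packing jig, using only fingertips or the outside of the fingers. First push the cam's lever round by its upright pin until the lever points straight ahead along the jig, away from the push plate, so that the cam's low point faces the roller; only then push the slide's upright plate forward until the slide is fully home and the box sits square against the end stop. Do not take hold of the pin, the plate or anything else between the fingers and lift nothing, leave the other things on the counter where they stand, and finish with the lever still pointing straight ahead.

Things in the scene. Friction and masses are not known exactly. Their poses are not given: they have to be found in the camera images.
- jig: Fixed aluminium packing jig. Origin at counter height, middle of the bed's width; x = forward, the way the slide travels (away from the robot, up to 0.25 rad off world x), y left, z up. Base plate 10 mm thick, x -100 to 105, y -80 to 185 mm. Bed between two low guides (inner faces y = +-62 mm, tops 20 mm high). All parts of the jig stay below 90 mm.
- cam (a joint): Turn of the eccentric cam, rad, anticlockwise from above: the lever's angle from the jig's +x. 0 = lever straight ahead, cam's low point facing the roller; near 2.8 the high point blocks it. Range -0.6 to 2.8, no stop at 0. Starts at 1.5 to 2.6, so turn it clockwise. Stiff: about 5 to 6 N at the pin; stays where it is left.
- cam_pivot (a point): Point on the cam's pivot, 42 mm above the counter, fixed to the jig at jig x = 37, y = 122 mm. The cam is a steel disc, radius 34 mm, 24 to 38 mm above the counter, its centre 17 mm off the pivot along the lever.
- lever_pin (a point): Middle of the black upright pin on the lever's end: pin 14 mm in diameter, 44 to 88 mm above the counter (this point is at 66 mm), 85 mm from the pivot. The lever is a flat bar 14 mm wide, top 46 mm above the counter.
- slide (a joint): Travel of the follower slide along the jig's x, m: 0 = back (as it starts), 0.034 = fully home at its hard stop, reached only when the cam is within about 0.4 rad of 0. Friction about 3 N, no spring: stays where it is left.
- push_face (a point): Middle of the back face (robot side) of the slide's upright push plate, 48 mm above the counter; at travel 0 it is at jig x = -42.5, y = 0 mm. Plate 106 mm wide (jig y), 12 mm thick, 12 to 76 mm above the counter. Behind it only the base plate, two thin rods (tops 15 mm high) and the slide's two feet (21 mm high, 19 mm back from the face).
- roller (a point): Middle of the roller (20 mm diameter, 25 to 37 mm above the counter) that meets the cam, at jig y = 122 mm, on an arm that runs left from the push plate at the same height (top of all 41 mm).
- end_stop (a point): Middle of the top edge of the face of the white end stop, jig x = 85 mm, 45 mm above the counter; 136 mm wide, 14 mm thick.
- praline_box: Loose open brown card carton with pralines, 80 (x) x 110 (y) x 32 mm high, 175 to 350 g, origin at the centre of its underside, in the bed ahead of the push plate with some play, slightly askew. The slide pushes it; with the slide home it has 1.5 mm of play between plate and end stop, its origin about 44 mm ahead of the jig's.
- sweet_jar: Bystander: closed amber glass jar with a steel cap, 84 mm diameter, 115 mm tall; origin at the centre of its underside. Leave it alone.
- paper_cup: Bystander: open paper cup, 72 mm rim, 85 mm tall, very light; origin at the centre of its underside. Leave it alone.
- mug: Bystander: white mug, 76 mm diameter, 80 mm tall; origin at the centre of its underside. Leave it alone.
- mint_tin: Bystander: flat round tin, 50 mm diameter, 22 mm tall; origin at the centre of its underside. Leave it alone.
- closed_carton: Bystander: closed carton with brown lid, 60 x 90 x 32 mm; origin at the centre of its underside. Leave it alone.
- spoon: Bystander: spoon lying flat; origin at the centre of its underside. Leave it alone.
- tamper: Bystander: steel coffee tamper standing on its 58 mm foot, 87 mm tall; origin at the centre of its underside. Leave it alone.

How it is judged (in metres and radians):
On the way, in this order (a step that is already met when the one before it is completed fails the run):
1. the cam is turned to its low point (lever within 0.4 rad of straight ahead) while the slide is still back (under 10 mm) (value of joint cam between -0.4 and 0.4 rad and value of joint slide below 0.01 m), for 0.2 s.
2. the slide is pushed home (within 2.5 mm of its stop) (value of joint slide above 0.0315 m), for 0.2 s.
At the end, for the whole second after the job is handed in: Lever within 0.4 rad of straight ahead, slide within 2.5 mm of its home stop, box flat on the bed against the end stop within 5 mm and square within 0.06 rad, at rest (value of joint cam between -0.4 and 0.4 rad and value of joint slide above 0.0315 m and x of praline_box in the frame of jig between 0.04 and 0.048 m and y of praline_box in the frame of jig between -0.01 and 0.01 m and z of praline_box in the frame of jig below 0.014 m and angle between the x axis of praline_box and the x axis of jig, either way round below 0.06 rad and linear speed of praline_box below 0.02 m/s); the robot touches nothing.
It fails at once if the slide is pushed forward (over 12 mm) while the cam is not at its low point (value of joint slide above 0.012 m and (value of joint cam above 0.5 rad or value of joint cam below -0.5 rad)).
It fails at once if the praline box is lifted or tipped (z of praline_box in the frame of jig above 0.02 m or angle between praline_box's own z axis and vertical above 0.25 rad).
It fails at once if the lever pin is taken between the fingers (grasp point inside the pin) (horizontal distance between the grasp point and lever_pin below 0.006 m and height (world z) of the grasp point below 0.086 m).
It fails at once if the push plate is taken between the fingers (grasp point inside the plate) (x of the grasp point in the frame of push_face between 0.002 and 0.01 m and y of the grasp point in the frame of push_face between -0.05 and 0.05 m and z of the grasp point in the frame of push_face below 0.025 m).
It fails at once if a bystander is moved by more than 30 mm, or lifted (distance of any of sweet_jar, paper_cup, mug, mint_tin, closed_carton, spoon, tamper from where it was at the start of the episode above 0.03 m).
It also fails if it takes over 58 s, if anything falls off the work surface, if the arm or the gripper's body presses on something with over 40 N, if the wrist force passes 120 N, or if a joint passes its speed limit or range.

## Working session

There is one attempt and no reset: what is moved stays moved. The work goes in short steps, Python scripts to look and compute and a tool call to move; the robot and the scene stay as the last step left them, time stands still between calls to the robot, and variables do not carry over. Pictures are saved under pics/ and viewed, at most 10 in all, crops included, and the job is handed in when it is done.

Besides the shell and the picture viewer there is one more tool, called as name(argument=value, ...) on one line, values as JSON. servo_tool: Moves the arm, as the interface text tells. Its arguments: {"type":"object","properties":{"moves":{"type":"array"},"force":{"type":"number"}},"required":["moves"]}

```bash
mkdir -p pics; cat > h.py <<'E'
from workcell import *
import numpy as np, cv2
def w(p,c):
    K=calibration(c); return np.array(K["R"]).T@(np.array(p)-np.array(K["t"]))
def show(c,n):
    a,d=camera(c); cv2.imwrite(f"pics/{n}.png",a[:,:,::-1]); return a,d
E
python3 - <<'E'
from h import *
np.set_printoptions(precision=4,suppress=True)
o=get_obs();print(o["time"],o["ee_pos"],o["tcp_rot"],o["opening"],grasp_offset)
for c in ["top","scene"]:
    show(c,c+"0")
    for n in ["cam_pivot","lever_pin","push_face","roller","end_stop","jig","praline_box","sweet_jar","paper_cup","mug","mint_tin","closed_carton","spoon","tamper"]:
        r=mark_of(n,c)
        print(c,n,[(round(x["score"],2),w(x["xyz"],c)) for x in r[:2]])
print(get_obs()["time"])
E
```

```text
0.0 [0.1396 0.5317 0.2306] [-179.9212    0.0031  165.2882] 0.08559895849077842 0.0187
top cam_pivot [(0.98, array([ 0.5637, -0.0365,  0.0366])), (0.34, array([ 0.6821, -0.1555, -0.0003]))]
top lever_pin [(0.72, array([ 0.5936, -0.3275, -0.003 ])), (0.68, array([0.5762, 0.0461, 0.0626]))]
top push_face [(0.63, array([ 0.4535, -0.1451,  0.0494]))]
top roller [(0.68, array([ 0.4973, -0.0298,  0.0285]))]
top end_stop [(0.73, array([ 0.5843, -0.1666,  0.0443])), (0.73, array([ 0.4556, -0.1468,  0.0477]))]
top jig [(0.57, array([ 0.5017, -0.1542, -0.0005]))]
top praline_box [(0.56, array([ 0.5285, -0.1609,  0.0108]))]
top sweet_jar [(0.77, array([ 0.5954, -0.3282, -0.0014])), (0.18, array([ 0.3136,  0.3449, -0.0044]))]
top paper_cup [(0.77, array([ 0.4837, -0.305 ,  0.0064]))]
top mug [(0.68, array([ 0.3887, -0.2914,  0.0028]))]
top mint_tin [(0.82, array([ 0.6807, -0.1534, -0.0017]))]
top closed_carton [(0.65, array([ 0.6539, -0.2385, -0.0005])), (0.38, array([ 0.3124,  0.3475, -0.0069]))]
top spoon [(0.19, array([ 0.6223,  0.1426, -0.0019]))]
top tamper [(0.66, array([ 0.6226,  0.1416, -
[... 359 characters left out ...]
3031,  0.005 ]))]
scene end_stop [(0.82, array([ 0.5784, -0.1679,  0.0422]))]
scene jig [(0.75, array([ 0.4926, -0.1545,  0.0013]))]
scene praline_box [(0.79, array([ 0.5288, -0.1628,  0.0093])), (0.5, array([ 0.6754, -0.1557,  0.0021]))]
scene sweet_jar []
scene paper_cup [(0.55, array([ 0.4818, -0.3029,  0.0053]))]
scene mug [(0.96, array([ 0.3876, -0.294 , -0.0016])), (0.64, array([ 0.578 , -0.1674,  0.044 ]))]
scene mint_tin [(0.59, array([ 0.6719, -0.1549,  0.0015])), (0.22, array([ 0.5941, -0.3245, -0.0005]))]
scene closed_carton [(0.69, array([0.5717, 0.0386, 0.0668])), (0.65, array([ 0.6495, -0.2476,  0.0046]))]
scene spoon []
scene tamper [(0.6, array([0.6252, 0.1366, 0.0023]))]
1.5
```

View pics/top0.png

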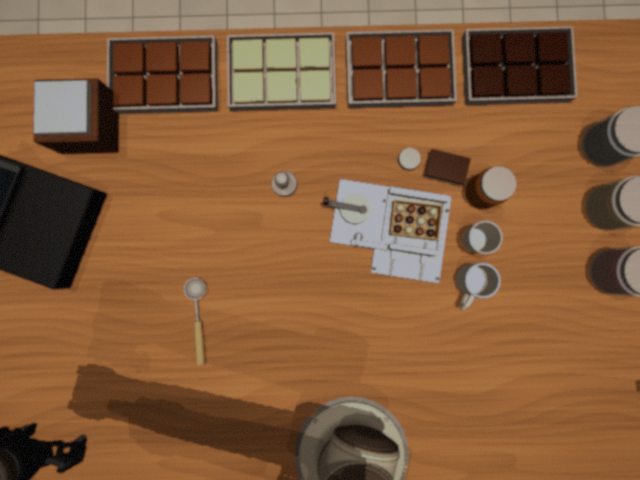

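View pics/scene0.png

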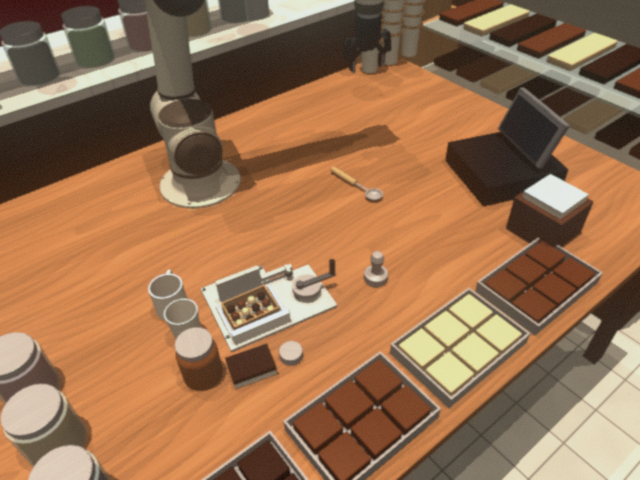

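```bash
python3 - <<'E'
from h import *
from scipy.optimize import least_squares
np.set_printoptions(precision=4,suppress=True)
# jig pose fit
J=np.array([[37,122],[37,122],[-42.5,0],[-42.5,0],[85,0],[85,0],[0,0],[0,0]])/1e3
W=np.array([[.5637,-.0365],[.5485,-.0393],[.4535,-.1451],[.4534,-.1467],[.5843,-.1666],[.5784,-.1679],[.5017,-.1542],[.4926,-.1545]])
f=lambda p:(J@np.array([[np.cos(p[2]),np.sin(p[2])],[-np.sin(p[2]),np.cos(p[2])]])+p[:2]-W).ravel()
s=least_squares(f,[.5,-.15,-.1],loss="soft_l1",f_scale=.003);p=s.x;print(p,np.degrees(p[2]));print(f(p).reshape(-1,2))
R=np.array([[np.cos(p[2]),-np.sin(p[2])],[np.sin(p[2]),np.cos(p[2])]])
for n,v in dict(pivot=(.037,.122),target=(.122,.122),push=(-.0425,0)).items(): print(n,R@v+p[:2])
for v in [(.5762,.0461),(.571,.0397)]:
    d=R.T@(np.array(v)-p[:2])-[.037,.122]; print(np.linalg.norm(d),np.arctan2(d[1],d[0]))
E
```

```text
[ 0.4963 -0.1533 -0.1635] -9.370522183789776
[[-0.0111 -0.0024]
 [ 0.0041  0.0004]
 [ 0.0008 -0.0012]
 [ 0.0009  0.0004]
 [-0.0042 -0.0005]
 [ 0.0017  0.0008]
 [-0.0054  0.0009]
 [ 0.0037  0.0012]]
pivot [ 0.5526 -0.0389]
target [ 0.6365 -0.0528]
push [ 0.4543 -0.1463]
0.08822209984181521 1.4640108210594258
0.0807334210572655 1.5049225088476106
```

The top view shows the jig around (390,230), turned about -9°. The lever points left with its pin at about (326,203), so the cam is near 1.5 rad, and the tamper stands clear at (284,183). The scene view agrees, with the pin at (332,268). I'll shut the fingers and move to the robot side of the pin.

servo_tool(moves=[[[0,0,0],[-0.035,-0.026,0],0],[[0,0,0],[-0.035,-0.026,0],0],[[0,0,0],[-0.035,-0.026,0],0],[[0,0,0],[-0.035,-0.026,0],0],[[0,0,0],[-0.035,-0.026,0],0],[[0,0,0],[-0.035,-0.026,0],0],[[0,0,0],[-0.035,-0.026,0],0],[[0,0,0],[-0.035,-0.026,0],0],[[0,0,0],[-0.035,-0.026,0],0],[[0,0,0],[-0.035,-0.026,0],0],[[0,0,0],[-0.035,-0.026,0],0],[[0,0,0],[-0.035,-0.026,0],0]])

```text
time: 2.7
ee_pos: [0.4676, 0.1218, 0.2315]
tcp_rot: [180.0, 0.0, 165.3]
wrist_force: [0.4, -0.1, 0.8]
opening: -0.0002
grasp_force: 0.0
```

servo_tool(moves=[[[0,0,0],[-0.03,-0.026,0],0],[[0,0,0],[0,0,0],0],[[0,0,0],[0,0,0],0],[[0,0,0],[0,0,0],0]])

```text
time: 3.1
ee_pos: [0.4887, 0.0912, 0.2314]
tcp_rot: [180.0, -0.0, 165.3]
wrist_force: [-0.1, 0.5, 0.2]
opening: -0.0
grasp_force: 0.0
```

```bash
python3 - <<'E'
from h import *
np.set_printoptions(precision=4,suppress=True)
o=get_obs();print(o["time"],o["ee_pos"],o["tcp_rot"],o["opening"],o["q"])
c="wrist";show(c,"w1")
for n in ["cam_pivot","lever_pin","push_face","roller","end_stop","tamper"]:
    print(n,[(round(x["score"],2),w(x["xyz"],c)) for x in mark_of(n,c)[:2]])
E
```

```text
3.1 [0.4887 0.0912 0.2314] [179.9901  -0.0084 165.3084] -3.534760292321795e-05 [10.5683 -2.2537  2.7147 94.9718  0.0126 25.2599]
cam_pivot [(0.86, array([ 0.5614, -0.0374,  0.0487]))]
lever_pin [(0.67, array([0.5771, 0.0404, 0.067 ]))]
push_face [(0.72, array([ 0.4565, -0.145 ,  0.0474]))]
roller [(0.71, array([ 0.4938, -0.0294,  0.028 ]))]
end_stop [(0.88, array([ 0.581 , -0.1698,  0.0471])), (0.22, array([ 0.5575, -0.0357,  0.045 ]))]
tamper [(0.55, array([ 0.6236,  0.1374, -0.0013]))]
```

View pics/w1.png

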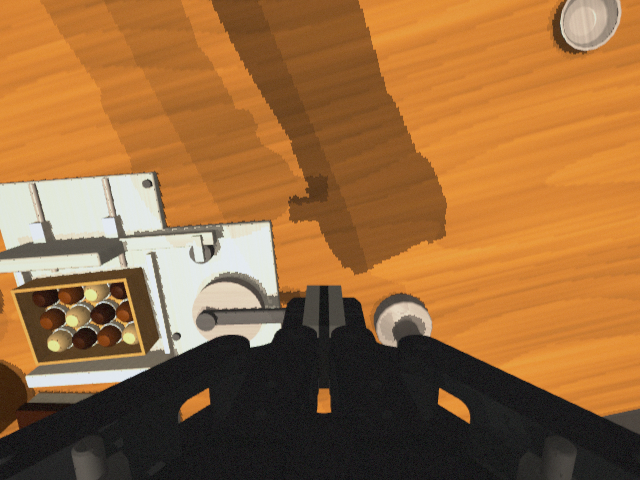

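The wrist view shows the cam disc at (228,312), the lever running right from (205,320), the plate at upper left and the tamper at (403,320). Pivot is about (0.555,-0.0385), pin about (0.575,0.042), jig yaw about -9.6°. I'll descend behind the pin.

servo_tool(moves=[[[0,0,0],[-0.025,-0.0125,0],0],[[0,0,0],[-0.025,-0.0125,0],0],[[0,0,0],[0,0,0.044],0],[[0,0,0],[0,0,0.044],0],[[0,0,0],[0,0,0.044],0],[[0,0,0],[0,0,0.044],0],[[0,0,0],[0,0,0],0],[[0,0,0],[0,0,0],0]])

```text
time: 4.25
ee_pos: [0.5309, 0.054, 0.0561]
tcp_rot: [-180.0, -0.0, 165.3]
wrist_force: [0.1, -0.3, 0.8]
opening: 0.0002
grasp_force: 0.0
```

servo_tool(moves=[[[0,0,0],[-0.006,0,0],0],[[0,0,0],[-0.006,0,0],0],[[0,0,0],[-0.006,0,0],0],[[0,0,0],[-0.006,0,0],0],[[0,0,0],[0,0,0],0],[[0,0,0],[0,0,0],0]])

```text
time: 4.85
ee_pos: [0.5544, 0.0477, 0.0552]
tcp_rot: [-180.0, -0.0, 165.3]
wrist_force: [-0.6, -0.1, -0.7]
opening: 0.0001
grasp_force: 0.0
```

servo_tool(moves=[[[0,0,0],[-0.004,0,0],0],[[0,0,6],[-0.009,0.0015,0],0],[[0,0,6],[-0.009,0.0015,0],0],[[0,0,6],[-0.009,0.0015,0],0],[[0,0,0],[0,0,0],0],[[0,0,0],[0,0,0],0]])

```text
time: 5.45
ee_pos: [0.5849, 0.0414, 0.0551]
tcp_rot: [-180.0, 0.0, 147.4]
wrist_force: [-0.4, -0.5, 0.3]
opening: -0.0002
grasp_force: 0.0
```

```bash
cat > s.py <<'E'
from h import *
np.set_printoptions(precision=4,suppress=True)
o=get_obs();e=o["ee_pos"];print(o["time"],e,o["tcp_rot"],o["wrist_force"])
P=np.array([.555,-.0385]);th=-9.6
d=e[:2]-P;print("r",np.linalg.norm(d),"polar jig",np.degrees(np.arctan2(d[1],d[0]))-th,"yaw-90 jig",o["tcp_rot"][2]-90-th)
for c in ["top","wrist","scene"]:
    camera(c)
    for n in ["lever_pin","push_face"]:
        for x in mark_of(n,c)[:2]:
            v=w(x["xyz"],c);q=v[:2]-P;print(c,n,round(x["score"],2),v,"r",np.linalg.norm(q),"jigang",np.degrees(np.arctan2(q[1],q[0]))-th)
E
python3 s.py
```

```text
5.45 [0.5849 0.0414 0.0551] [-179.9877    0.0041  147.4472] [-0.4133 -0.5494  0.271 ]
r 0.08528735250545917 polar jig 79.07897533274587 yaw-90 jig 67.04723642086697
top lever_pin 0.51 [ 0.4861 -0.3056  0.0061] r 0.2757873468997226 jigang -94.85850983829033
top push_face 0.68 [ 0.5282 -0.161   0.0144] r 0.1253824296217967 jigang -92.73439439037777
scene lever_pin 0.91 [0.5964 0.0282 0.0642] r 0.07855881839687008 jigang 67.77017678478543
scene push_face 0.67 [ 0.4554 -0.1477  0.0494] r 0.14776533025253713 jigang -122.75544123607486
```

servo_tool(moves=[[[0,0,6],[-0.009,0.0015,0],0],[[0,0,6],[-0.009,0.0015,0],0],[[0,0,6],[-0.009,0.0015,0],0],[[0,0,6],[-0.009,0.0015,0],0],[[0,0,6],[-0.009,0.0015,0],0],[[0,0,6],[-0.009,0.0015,0],0],[[0,0,0],[0,0,0],0],[[0,0,0],[0,0,0],0]])

```text
time: 6.7
ee_pos: [0.6272, 0.008, 0.0552]
tcp_rot: [-180.0, 0.0, 111.4]
wrist_force: [-0.1, 0.3, -0.6]
opening: -0.0001
grasp_force: 0.0
```

```bash
python3 s.py
```

```text
6.7 [0.6272 0.008  0.0552] [-179.9989    0.0174  111.4434] [-0.1257  0.3135 -0.5936]
r 0.08591767095199504 polar jig 42.37801001294674 yaw-90 jig 31.043422401069186
top lever_pin 0.74 [ 0.5816 -0.1685  0.0475] r 0.13264909963504062 jigang -68.82991488186299
top push_face 0.74 [ 0.3859 -0.2915  0.0026] r 0.3042860287566529 jigang -114.16640212174363
top push_face 0.71 [ 0.4564 -0.1435  0.049 ] r 0.14403441113835483 jigang -123.59460972971937
scene lever_pin 0.73 [ 0.6291 -0.0125  0.0692] r 0.07850565140868115 jigang 28.966342912721203
scene push_face 0.58 [ 0.4554 -0.1472  0.0492] r 0.14739479305562195 jigang -122.90461429147317
```

servo_tool(moves=[[[0,0,6],[-0.009,0.0015,0],0],[[0,0,6],[-0.009,0.0015,0],0],[[0,0,6],[-0.009,0.0015,0],0],[[0,0,6],[-0.009,0.0015,0],0],[[0,0,6],[-0.009,0.0015,0],0],[[0,0,0],[0,0,0],0],[[0,0,0],[0,0,0],0],[[0,0,0],[0,0,0],0]])

```text
time: 7.95
ee_pos: [0.6418, -0.0345, 0.0553]
tcp_rot: [180.0, 0.0, 81.4]
wrist_force: [1.1, 0.5, -0.5]
opening: 0.0001
grasp_force: 0.0
```

servo_tool(moves=[[[0,0,0],[0.01,0,0],0],[[0,0,0],[0.02,0,0],0],[[0,0,0],[0.01,0,-0.04],0],[[0,0,0],[0,0,-0.045],0],[[0,0,0],[0,0,-0.04],0],[[0,0,0],[0,-0.04,0],0],[[0,0,0],[0,-0.04,0],0],[[0,0,0],[0,0,0],0],[[0,0,0],[0,0,0],0]])

```text
time: 8.85
ee_pos: [0.5685, 0.0178, 0.1809]
tcp_rot: [179.9, -0.0, 81.4]
wrist_force: [0.5, 0.5, -0.5]
opening: 0.0001
grasp_force: 0.0
```

```bash
python3 s.py; python3 - <<'E'
from h import *
a,_=show("scene","s2"); cv2.imwrite("pics/s2c.png",cv2.resize(a[220:380,150:410,::-1],None,fx=3,fy=3)); 
E
```

```text
8.85 [0.5685 0.0178 0.1809] [179.9246  -0.0109  81.3704] [ 0.4749  0.5193 -0.5122]
r 0.057869010879757495 polar jig 86.11692202797016 yaw-90 jig 0.9703885043007627
top push_face 0.73 [ 0.4552 -0.1451  0.0474] r 0.14602444350396832 jigang -123.52656123421713
top push_face 0.47 [ 0.6221  0.1406 -0.0016] r 0.1912419266436615 jigang 79.05177421859125
wrist lever_pin 0.78 [ 0.6427 -0.0572  0.067 ] r 0.08965904422064074 jigang -2.45535748097147
scene lever_pin 0.82 [ 0.6373 -0.0557  0.0703] r 0.08408182956699502 jigang -2.2123572431907217
scene push_face 0.81 [ 0.4569 -0.1486  0.049 ] r 0.14746777048883544 jigang -122.07836057454853
```

View pics/s2c.png

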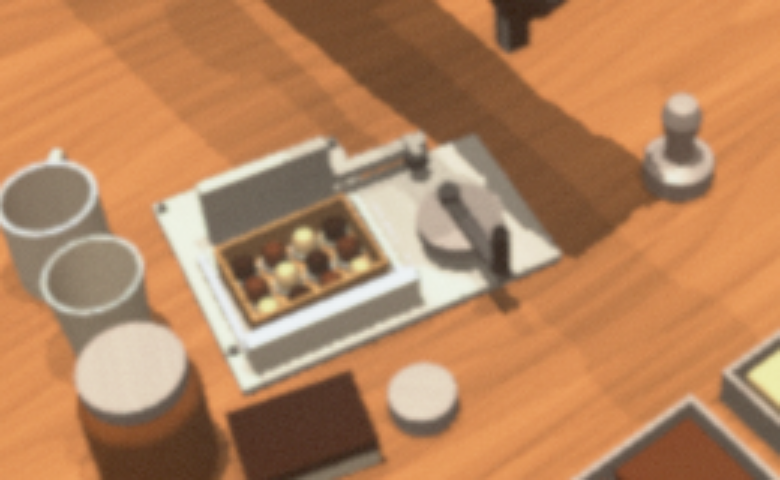

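The crop shows the lever, from (450,190) to the pin at (500,250), pointing straight ahead along the jig, which measures about -2°. The slide is still back. Next I'll go behind the push plate.

servo_tool(moves=[[[0,0,1],[-0.03,-0.022,0],0],[[0,0,0],[-0.03,-0.022,0],0],[[0,0,0],[-0.03,-0.022,0],0],[[0,0,0],[-0.03,-0.022,0],0],[[0,0,0],[-0.03,-0.022,0],0],[[0,0,0],[-0.029,-0.022,0],0],[[0,0,0],[0,0,0],0],[[0,0,0],[0,0,0.045],0],[[0,0,0],[0,0,0.045],0],[[0,0,0],[0,0,0.045],0],[[0,0,0],[0,0,0],0],[[0,0,0],[0,0,0],0]])

```text
time: 10.55
ee_pos: [0.409, -0.1374, 0.0461]
tcp_rot: [-180.0, -0.0, 80.3]
wrist_force: [0.2, 0.7, 1.2]
opening: 0.0004
grasp_force: 0.0
```

servo_tool(moves=[[[0,0,0],[0,0.009,0],0],[[0,0,0],[0,0.009,0],0],[[0,0,0],[0,0.008,0],0],[[0,0,0],[0,0.005,0],0],[[0,0,0],[0,0.005,0],0],[[0,0,0],[0,0.005,0],0],[[0,0,0],[0,0.005,0],0],[[0,0,0],[0,0.005,0],0],[[0,0,0],[0,0.005,0],0]])

```text
time: 11.45
ee_pos: [0.4642, -0.1472, 0.0452]
tcp_rot: [-180.0, 0.0, 80.3]
wrist_force: [-4.3, -1.9, 3.2]
opening: -0.0
grasp_force: 2.1
```

servo_tool(moves=[[[0,0,0],[0,0.003,0],0],[[0,0,0],[0,0.002,0],0],[[0,0,0],[0,0,0],0]])

```text
time: 11.75
ee_pos: [0.4692, -0.148, 0.0452]
tcp_rot: [180.0, -0.0, 80.3]
wrist_force: [-1.0, -0.8, 0.3]
opening: 0.0
grasp_force: 0.6
```

servo_tool(moves=[[[0,0,0],[0,0.002,0],0],[[0,0,0],[0,0.002,0],0],[[0,0,0],[0,0,0],0]])

```text
time: 12.05
ee_pos: [0.4729, -0.1486, 0.0451]
tcp_rot: [-180.0, 0.0, 80.3]
wrist_force: [-3.2, -1.6, 0.8]
opening: 0.0002
grasp_force: 1.5
```

servo_tool(moves=[[[0,0,0],[0,0.002,0],0],[[0,0,0],[0,0,0],0]])

```text
time: 12.25
ee_pos: [0.4744, -0.1489, 0.0451]
tcp_rot: [-179.9, 0.0, 80.3]
wrist_force: [-5.8, -1.3, 2.4]
opening: -0.0
grasp_force: 2.8
```

servo_tool(moves=[[[0,0,0],[0,0.002,0],0],[[0,0,0],[0,0,0],0]])

```text
time: 12.45
ee_pos: [0.4746, -0.1489, 0.0451]
tcp_rot: [-179.7, 0.0, 80.3]
wrist_force: [-16.7, 0.1, 10.0]
opening: 0.0001
grasp_force: 8.4
```

servo_tool(moves=[[[0,0,0],[0,0.001,0],0],[[0,0,0],[0,0,0],0]])

```text
time: 12.65
ee_pos: [0.4746, -0.1489, 0.0451]
tcp_rot: [-179.6, 0.0, 80.3]
wrist_force: [-21.9, 0.5, 12.8]
opening: -0.0001
grasp_force: 11.2
```

The force jumps at the travel where the home stop should be. I'll back off and check.

servo_tool(moves=[[[0,0,0],[0,-0.005,0],0],[[0,0,0],[0,-0.02,0],0],[[0,0,0],[0,-0.03,0],0],[[0,0,0],[0,0,-0.045],0],[[0,0,0],[0,0,-0.045],0],[[0,0,0],[0,-0.02,-0.045],0],[[0,0,0],[0,0,0],0],[[0,0,0],[0,0,0],0]])

```text
time: 13.45
ee_pos: [0.4049, -0.1369, 0.1815]
tcp_rot: [179.8, 0.0, 80.3]
wrist_force: [0.8, -1.0, -1.5]
opening: -0.0002
grasp_force: 0.0
```

```bash
python3 s.py; python3 - <<'E'
from h import *
a,_=show("scene","s3"); cv2.imwrite("pics/s3c.png",cv2.resize(a[220:380,150:410,::-1],None,fx=3,fy=3))
for c in ["scene","top"]:
    if c=="top":camera(c)
    for x in mark_of("praline_box",c)[:1]+mark_of("end_stop",c)[:1]: print(c,x["score"],w(x["xyz"],c))
E
```

```text
13.45 [ 0.4049 -0.1369  0.1815] [179.7756   0.0026  80.2963] [ 0.8096 -0.9764 -1.4672]
r 0.17946511759456707 polar jig -137.16773948421246 yaw-90 jig -0.1037001445138035
top lever_pin 0.57 [ 0.6404 -0.05    0.0677] r 0.08621018510162123 jigang 1.917521397977536
top lever_pin 0.38 [ 0.6805 -0.1531 -0.0022] r 0.16994038498893646 jigang -32.81912398285855
top push_face 0.97 [ 0.4902 -0.1547  0.05  ] r 0.13301221932288132 jigang -109.53379477308476
wrist push_face 0.77 [ 0.4895 -0.1523  0.0465] r 0.13128082688677292 jigang -110.3067521723299
scene lever_pin 0.7 [ 0.6374 -0.0555  0.0671] r 0.08411995502318421 jigang -2.0484204951119125
scene push_face 0.57 [ 0.4883 -0.1537  0.0483] r 0.13311412558197933 jigang -110.4831074131658
scene 0.74 [ 0.53859909 -0.16438244  0.00974352]
scene 0.85 [ 0.57911693 -0.17050614  0.04613741]
top 0.67 [ 0.54013899 -0.16450098  0.00876885]
top 0.91 [ 0.58442021 -0.16392815  0.0417644 ]
```

View pics/s3c.png

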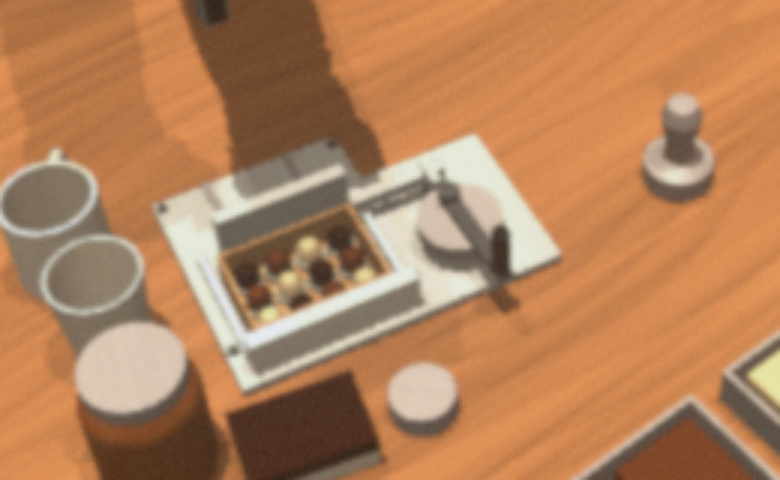

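The slide is home with the face at x 0.489, a travel of about 34 mm. The box at (300,275) in the crop sits square between plate and stop, and the lever still points straight ahead with the pin at (500,250).

```bash
python3 -c "
from workcell import *
print(job_done())"
```

```text
the job is handed in; nothing more can be done
None
```

The job is handed in: the lever points straight ahead (within about 2°), the slide is fully home at its stop, the box looks square against the end stop, and the robot is clear; the judge's result was not shown.

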